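Load the notched seal die into the keyed embosser seat and latch it

ROBOT

A 6-joint arm with a two-finger parallel gripper is mounted at the origin on the work surface. World frame = base frame: x ahead of the robot, y to its left, z up, the work surface at z = 0. Lengths are in m, angles in degrees, forces in N, time in s.
With the tool pointing down it reaches from about 0.325 to 0.85 m from the base axis. Payload 4.4 kg.
Tool frame: the origin (TCP) lies at the very end of the fingers, on their centre line; the grasp point (between the pads) lies 19 mm behind it; z points along the fingers, x is the direction in which the jaws open and shut, and the axes are right-handed (so a half turn about z gives the same grasp; the last joint's range is limited). The gripper opens to 94 mm and grips with 3 to 60 N. Pads are 16 mm wide; open, the fingers measure 119 mm over their backs; the gripper's body (75 mm by 177 mm) begins 78 mm behind the grasp point.
Start: joints at [61.507, 11.837, 88.321, -0, 79.842, -8.623], TCP at [0.195, 0.541, 0.205] pointing down, gripper open.
Joint ranges: [-156.59, 156.59], [-49.26, 127.26], [12.9, 141.05], [-63.56, 243.56], [4.71, 150.69], [-161.64, 161.64]. Speed limits (degrees/s): [159.86, 159.86, 180, 180, 180, 180].

INTERFACE

Orientations are given as [roll, pitch, yaw] about the fixed x, y, z axes, in that order (R = Rz(yaw) Ry(pitch) Rx(roll)).
In Python, from bench import manip gives the robot as it stands.
- The arm moves only by the tool carry_out, never from a script. Its arguments are lists of equal length, an entry for each row: "angular": the turn, a rotation vector about the tool's x, y, z in rad, a list of three; "dp": the shift along the tool's x, y, z in m, a list of three; "claw": the finger opening in m, from 0 to 0.094. A call has 1 to 20 rows; each row is the pose to reach, as a shift and turn from the pose commanded when the call began, along the tool's axes at that moment; what a row does not reach only later rows make up. A row lasts 1/8 s, in which the tool goes at most 62.5 mm and 10.7 degrees, less where a joint would pass 70% of its speed; a pose out of reach is approached as far as the arm can. A call with a gripper value outside its range is refused whole. The fingers move at their own pace and stop on an object; "grip_force" is the grip in N (left out, the last holds). Time passes only in rows, so rows that repeat a pose let the fingers close. It gives the time, the measured TCP pose, the force and the opening at its end, in the units of the state.
- manip.sense(): the state, without advancing time (a new reading comes with each control period).
- manip.grab_frame(name): name is "scene" or "side" or "wrist"; returns (picture, depth): 384x512x3 uint8, red, green, blue; 384x512 float32, m along the optical axis (not along the pixel's ray), 0 where there is no reading.
- manip.camera_info(name): a dict with "vertical_fov" (degrees; the focal length in pixels is half the picture's height over the tangent of half this angle, whatever the lens; pixels are square), "cx", "cy" (the principal point, pixels), "k1" (the pictures are not rectified: a ray, as slopes to the right and down, at radius r is drawn at 1 + k1 r^2 times it, then the intrinsics apply), "R" (3x3) and "t" (3): a world point X has camera coordinates R X + t. Camera axes: x right, y down, z forward; pixel columns grow to the right and rows downward; lengths in m; the calibration is good to about 2 mm. A picture is of the moment at which its call begins: read the wrist's pose just before it. camera_info takes no time and is no camera call; for the wrist camera it gives the pose at the moment of the call.
- manip.sign_off(): hands the job in, once; it reports no verdict.
Trained networks look in the newest picture that a camera, given by its name, has taken for a name from the list of things; names that differ only in an ending like _2 or _b are one class to them, and where a whole thing is asked for, a point or a joint stands for the part that bears it (a point fixed in the world has none). Each returns a list of dicts, best first, with "p" (0 to 1); they miss things now and then, are a little off and sometimes report something else, mostly with a low value. They report only what shows in the picture. A call takes as long as a camera call. They do not tell look-alikes from the thing itself.
- manip.silhouettes(name, camera): "region" (384x512 bool, what is visible of it) and "xy" ([column, row] in pixels, amid what is visible of it).
The state is a dict: "time": time; "joint_positions": joint angles; "joint_vel": joint speeds; "tau": joint torques, N m; "position": TCP position; "eef_rot": TCP orientation; "force": force on the tool from outside, world axes, zero at the start; "ft_torque": the same for the moment, N m; "gripper_width": finger opening in m.
Only numpy, scipy, OpenCV 4.12 (cv2) and the standard library are available. Lean on these libraries where they do the work, as an engineer would, in place of code of your own. Each camera call takes 0.05 s, during which the arm holds its last target.

TASK

Fit the larger of the two brass seal dies into the round seat of the desk embosser: lightly feel for the angle at which the notch in its rim drops over the key in the seat, so that it goes fully home and lies flat. Then let go and slide the embosser's latch all the way in over the die's rim. Be gentle with the embosser and leave the other things on the desk where they are.

Things in the scene. Friction and masses are not known exactly. Their poses are not given: they have to be found in the camera images.
- die: The seal die to load: a brass disc 50 mm across, 12 mm thick, with a black upright grip bar on top and one notch in its rim. 0.14 to 0.28 kg. It stands on a fixed 6 mm thick cork pad. Origin: centre of the underside, z up, x towards the notch.
- die_grip (a point): Centre of the grip bar, 33 mm above the die's underside, axes as the die's. The bar is 12 mm thick along x and 24 mm long along y, so fingers close on it along x; it reaches from 12 to 48 mm above the underside.
- die_notch (a point): Middle of the notch, 20 mm from the die's axis on its +x side, at the underside. The notch is 9.5 mm wide, reaches 9.5 mm in from the rim and goes through the disc's full thickness.
- small_die: A smaller die of the same make, disc 34 mm across, 12 mm thick, black grip bar of the same height; not to be used. It stands on the same pad about 100 mm from the large die; which of them stands left or right varies. Origin: centre of the underside.
- press: Desk embosser, grey, rigid, fixed to the desk. Origin: underside, below the seat's centre, z up. Base 34 mm high, 100 mm along x (70 mm at the latch), from y = -120 to +86 mm. A 50 x 30 mm column stands at y = -85 to -115 mm, 104 mm high; its head is tipped back away from the seat, up to 180 mm high, out to y = -190 mm. It bears up to 60 N.
- seat (a point): Centre of the seat's floor, 20 mm above the desk, axes as the embosser's; the underside of a die that is home lies here. The seat is a round recess in the base's top, 52.4 mm across, 14 mm deep, with a 2 mm chamfer at the mouth, so a die that is home lies 2 mm below the top face. On its floor, at its wall, stands one upright key.
- seat_front (a point): Point on the seat's rim on the embosser's +x side, 26 mm from the seat's centre, at the top face. The key (7.5 mm wide, 6 mm high, 17 to 25.5 mm from the centre) stands within 0.85 rad either way of this direction, angle unknown, clamped. At a wrong angle the die rides on the key, 6 mm high, inside the seat's wall; within about 0.05 rad it drops.
- latch (a joint): Slide position of the latch in m: 0 = fully open (the start is within 3 mm of it), 0.015 = fully in, against its stop. It moves towards the embosser's -y, towards the seat, against about 3 N of friction and stays where it is left. Its tongue is 14 mm wide and 6 mm thick, runs on the base's top face and when in covers the die's rim by 6 mm; a die that is not home blocks it.
- latch_knob (a point): Centre of the top of the latch's black knob, 64 mm above the desk. The knob is 18 mm along the embosser's x, 12 mm along its y and 24 mm high, on top of the tongue; fully open it lies 72 mm from the seat's centre on the embosser's +y side, fully in 57 mm. It moves with the latch.
- stapler: Blue and black stapler, 125 x 34 x 40 mm, bystander. Origin: centre of the underside.
- glue_stick: Green glue stick standing upright, 29 mm across, 90 mm high, bystander. Origin: centre of the underside.
- remote: White remote control lying flat, 150 x 46 x 18 mm, long along its x, bystander. Origin: centre of the underside.
- mug: White mug, 76 mm across, 95 mm high, bystander. Origin: centre of the underside.
- clip_box: Grey open clip box, 80 x 100 x 30 mm, bystander. Origin: centre of the underside.
- notes: Block of yellow notes, 76 x 76 x 18 mm, bystander. Origin: centre of the underside.
- binder_clip: Black binder clip, 32 x 16 x 14 mm, bystander. Origin: centre of the underside.
There are look-alikes about, which are no part of the job. What is shaped like the die but red or turquoise is not meant.

How it is judged:
By the outcome, as a careful person would: the job done as asked, in the order asked, and still so for the second after the job is handed in, with the robot touching nothing.
It also fails if it takes over 72 s, if anything falls off the work surface, if the arm or the gripper's body presses on something with over 40 N, if the wrist force passes 120 N, or if a joint passes its speed limit or range.

## Working session

There is one attempt and no reset: what is moved stays moved. The work goes in short steps, Python scripts to look and compute and a tool call to move; the robot and the scene stay as the last step left them, time stands still between calls to the robot, and variables do not carry over. Pictures are saved under pics/ and viewed, and the job is handed in when it is done.

Besides the shell and the picture viewer there is one more tool, called after ">>>" by a JSON object that holds its "fn" and its "kwargs", one argument or row to a line. carry_out: Moves the arm, as the interface text tells. Its arguments: {"type":"object","properties":{"angular":{"type":"array","items":{"type":"array","items":{"type":"number"}}},"dp":{"type":"array","items":{"type":"array","items":{"type":"number"}}},"claw":{"type":"array","items":{"type":"number"}},"grip_force":{"type":"number"}},"required":["angular","dp","claw"]}

```bash
mkdir -p pics; ls; cat > h.py <<'E'
import numpy as np, cv2
from bench import manip
def save(n,img): cv2.imwrite('pics/'+n,cv2.cvtColor(img,cv2.COLOR_RGB2BGR))
def K(ci):
    f=192/np.tan(np.radians(ci['vertical_fov'])/2); return f
def ray(ci,u,v):
    f=K(ci); xd=np.array([(u-ci['cx'])/f,(v-ci['cy'])/f]); x=xd.copy()
    for _ in range(20): x=xd/(1+ci['k1']*(x@x))
    return np.array([x[0],x[1],1.])
def pix2w(ci,u,v,d): 
    return np.array(ci['R']).T@(ray(ci,u,v)*d-np.array(ci['t']))
def onz(ci,u,v,z):
    R=np.array(ci['R']);c=-R.T@np.array(ci['t']);r=R.T@ray(ci,u,v); return c+r*(z-c[2])/r[2]
def proj(ci,X):
    p=np.array(ci['R'])@np.array(X)+np.array(ci['t']);s=p[:2]/p[2];s=s*(1+ci['k1']*(s@s));return s*K(ci)+[ci['cx'],ci['cy']]
def cloud(ci,D):
    f=K(ci);h,w=D.shape;u,v=np.meshgrid(np.arange(w),np.arange(h))
    xd=np.stack([(u-ci['cx'])/f,(v-ci['cy'])/f],-1);x=xd.copy()
    for _ in range(20): x=xd/(1+ci['k1']*(x**2).sum(-1,keepdims=True))
    P=np.concatenate([x,np.ones((h,w,1))],-1)*D[...,None]
    return (P-np.array(ci['t']))@np.array(ci['R'])
E
python3 - <<'E'
from h import *
print(manip.sense())
for n in ['scene','side','wrist']:
    ci=manip.camera_info(n); im,d=manip.grab_frame(n); save(n+'0.png',im); np.savez(n+'0.npz',im=im,d=d,**{k:np.array(v) for k,v in ci.items()})
    print(n,{k:np.round(v,3).tolist() for k,v in ci.items()}, -np.array(ci['R']).T@np.array(ci['t']))
E
```

```text
pics
{'time': 0.0, 'joint_positions': array([ 6.15067573e+01,  1.18826545e+01,  8.84032936e+01,  2.65815023e-05,
        7.98420785e+01, -8.62160071e+00]), 'joint_vel': array([-0.0493942 ,  0.01083037, -0.0173225 ,  0.05043063,  0.05921685,
       -0.05440727]), 'tau': array([ 7.37729824e-04, -3.70869398e+01, -2.81423271e+01,  6.98607950e-02,
        3.61243577e-02, -1.79723297e-04]), 'position': array([0.19506162, 0.54005211, 0.20431909]), 'eef_rot': array([-1.79980782e+02,  1.26575962e-01,  7.01283745e+01]), 'force': array([ 0.27169395,  0.79151885, -0.35047871]), 'ft_torque': array([0.03401217, 0.03674739, 0.00227104]), 'gripper_width': 0.09409816488030637}
scene {'vertical_fov': 45.015, 'cx': 261.618, 'cy': 194.487, 'k1': -0.117, 'R': [[0.55, 0.835, -0.023], [0.431, -0.308, -0.848], [-0.715, 0.456, -0.529]], 't': [-0.314, -0.155, 1.729]} [ 1.47660296 -0.57407501  0.77673073]
side {'vertical_fov': 44.088, 'cx': 257.213, 'cy': 189.148, 'k1': -0.053, 'R': [[0.768, -0.64, 0.003], [-0.473, -0.571, -0.671], [0.432, 0.514, -0.741]], 't': [-0.407, 0.289, 0.918]} [ 0.05273158 -0.56796807  0.87593842]
wrist {'vertical_fov': 71.448, 'cx': 258.344, 'cy': 191.265, 'k1': -0.061, 'R': [[0.341, 0.94, -0.003], [0.916, -0.331, 0.226], [0.212, -0.079, -0.974]], 't': [-0.574, -0.023, 0.39]} [0.13458037 0.56318028 0.38354684]
```

View pics/scene0.png

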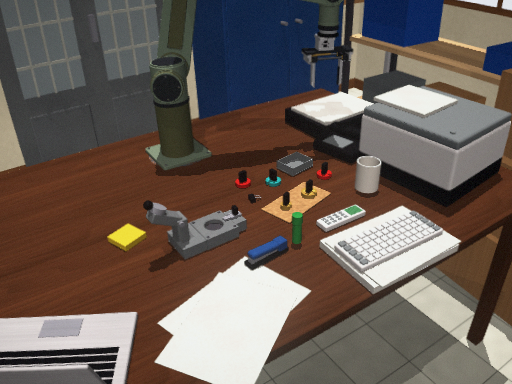

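View pics/side0.png

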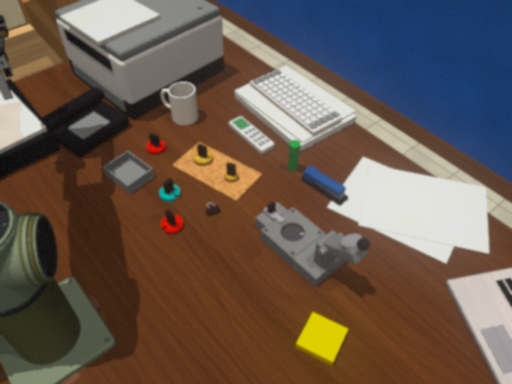

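View pics/wrist0.png

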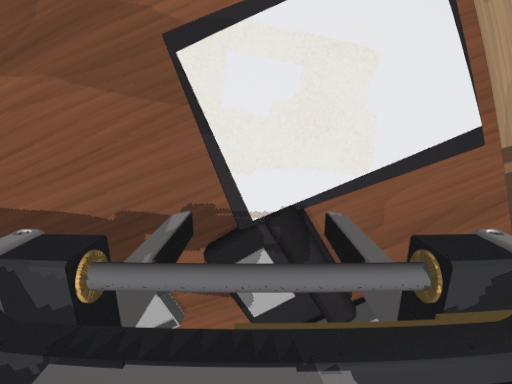

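```bash
python3 - <<'E'
from h import *
for c in ['scene','side']:
    ci=manip.camera_info(c);D=np.load(c+'0.npz')['d']
    P=cloud(ci,D)
    for n in ['die','small_die','press','latch_knob','die_grip','stapler','glue_stick','mug','remote','clip_box','notes','binder_clip']:
        for r in manip.silhouettes(n,c)[:3]:
            u,v=r['xy']; m=r['region']&(D>0)
            q=P[m]
            print(c,n,round(r['p'],2),np.round(r['xy']),m.sum(), np.round(np.median(q,0),3) if len(q) else '', np.round(np.percentile(q,[2,98],axis=0),3).tolist() if len(q) else '')
print(manip.sense()['time'])
E
```

```text
scene die 0.67 [241. 181.] 196 [0.343 0.074 0.014] [[0.296, 0.054, 0.001], [0.363, 0.103, 0.05]]
scene die 0.52 [272. 180.] 198 [0.393 0.16  0.014] [[0.326, 0.141, -0.0], [0.412, 0.193, 0.049]]
scene die 0.47 [325. 169.] 177 [0.454 0.325 0.013] [[0.419, 0.307, -0.0], [0.473, 0.356, 0.049]]
scene press 0.74 [200. 226.] 3081 [ 0.548 -0.188  0.035] [[0.478, -0.305, 0.001], [0.579, -0.05, 0.165]]
scene die_grip 0.71 [271. 179.] 171 [0.394 0.16  0.016] [[0.372, 0.141, 0.003], [0.412, 0.185, 0.049]]
scene die_grip 0.71 [245. 178.] 195 [0.343 0.075 0.014] [[0.292, 0.054, 0.001], [0.363, 0.104, 0.05]]
scene die_grip 0.58 [325. 172.] 160 [0.455 0.326 0.013] [[0.427, 0.307, -0.001], [0.474, 0.374, 0.048]]
scene stapler 0.62 [266. 252.] 784 [ 0.702 -0.071  0.027] [[0.677, -0.125, 0.0], [0.714, -0.009, 0.043]]
scene stapler 0.52 [234. 212.] 123 [ 0.525 -0.063  0.043] [[0.442, -0.095, 0.001], [0.533, -0.007, 0.066]]
scene stapler 0.31 [254. 196.] 43 [0.442 0.049 0.013] [[0.425, 0.042, 0.003], [0.454, 0.067, 0.017]]
scene glue_stick 0.76 [297. 227.] 315 [0.691 0.034 0.053] [[0.673, 0.026, 0.004], 
[... 1682 characters left out ...]
6. 183.] 818 [ 0.683 -0.074  0.029] [[0.671, -0.127, 0.003], [0.703, -0.014, 0.041]]
side glue_stick 0.73 [294. 153.] 327 [0.674 0.032 0.056] [[0.667, 0.024, -0.001], [0.715, 0.089, 0.089]]
side mug 0.59 [181. 103.] 1126 [0.574 0.376 0.061] [[0.546, 0.354, 0.005], [0.618, 0.452, 0.095]]
side remote 0.65 [251. 136.] 746 [0.669 0.192 0.016] [[0.651, 0.127, 0.002], [0.696, 0.271, 0.021]]
side clip_box 0.62 [130. 174.] 1194 [0.342 0.291 0.008] [[0.297, 0.232, -0.001], [0.383, 0.338, 0.03]]
side notes 0.88 [318. 338.] 1680 [ 0.401 -0.345  0.017] [[0.36, -0.385, -0.0], [0.446, -0.301, 0.02]]
side binder_clip 0.66 [215. 208.] 90 [0.432 0.047 0.011] [[0.418, 0.04, 0.003], [0.446, 0.058, 0.016]]
1.35
```

```bash
python3 - <<'E'
from h import *
im=np.load('side0.npz')['im'];c=cv2.resize(im[120:260,130:330],None,fx=4,fy=4,interpolation=cv2.INTER_CUBIC);save('crop1.png',c)
im=np.load('scene0.npz')['im'];c=cv2.resize(im[160:265,130:330],None,fx=4,fy=4,interpolation=cv2.INTER_CUBIC);save('crop2.png',c)
E
```

```text
(no output)
```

View pics/crop1.png

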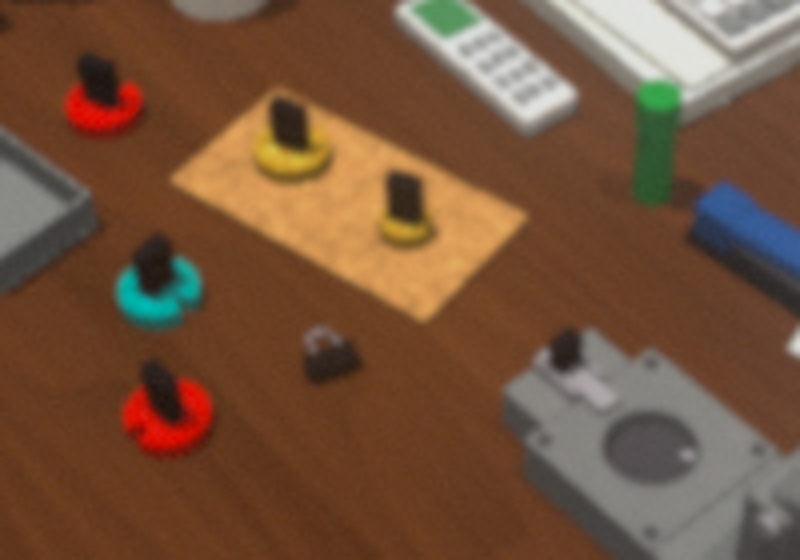

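View pics/crop2.png

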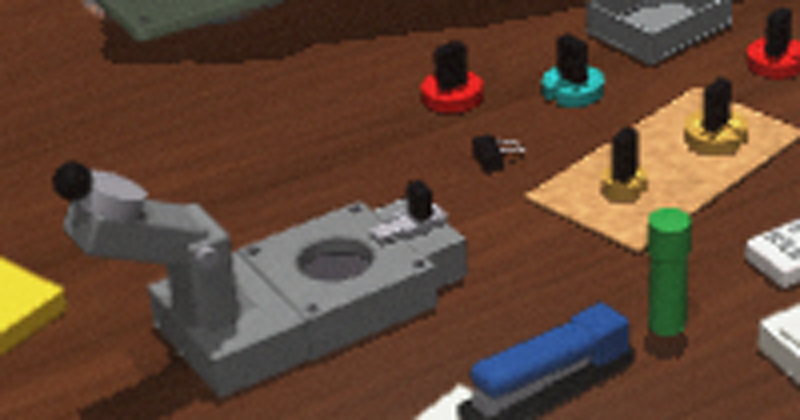

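Candidates (side picture): red (155,146), turquoise (169,190), red (172,222), small brass (231,172), large brass (203,156). I choose the larger brass one at (203,156), since its disc is about 45 mm wide against 35. The seat's key shows whitish at about side (302,234). Next I go over the die for a close look.

```bash
cat > mv.py <<'E'
import numpy as np, json, os
from scipy.spatial.transform import Rotation as Ro
F='cmd.json'
def get():
    if not os.path.exists(F): put([.195,.541,.205],Ro.from_euler('xyz',[180,0,70.13],degrees=True))
    d=json.load(open(F)); return np.array(d['p']),Ro.from_quat(d['q'])
def put(p,R): json.dump({'p':list(map(float,p)),'q':R.as_quat().tolist()},open(F,'w'))
def applied(dp,ang):
    p,R=get(); put(p+R.apply(dp),R*Ro.from_rotvec(ang))
def delta(p2,yaw=None,rpy=None):
    p,R=get(); R2=R if yaw is None else Ro.from_euler('xyz',[180,0,yaw],degrees=True)
    if rpy is not None: R2=Ro.from_euler('xyz',rpy,degrees=True)
    dp=R.inv().apply(np.array(p2)-p); a=(R.inv()*R2).as_rotvec()
    print('dp',np.round(dp,4),'ang',np.round(a,4),'rows>=',np.linalg.norm(dp)/.0625,np.degrees(np.linalg.norm(a))/10.7)
E
python3 - <<'E'
from mv import *
delta([.573,.177,.16],70.13)
E
```

```text
dp [-0.2139  0.4792  0.045 ] ang [0. 0. 0.] rows>= 8.427080158631458 0.0
```

>>> {"fn": "carry_out", "kwargs": {
  "angular": [
    [0,0,0],
    [0,0,0],
    [0,0,0],
    [0,0,0],
    [0,0,0],
    [0,0,0],
    [0,0,0],
    [0,0,0],
    [0,0,0],
    [0,0,0],
    [0,0,0]
  ],
  "dp": [
    [-0.214,0.479,0.045],
    [-0.214,0.479,0.045],
    [-0.214,0.479,0.045],
    [-0.214,0.479,0.045],
    [-0.214,0.479,0.045],
    [-0.214,0.479,0.045],
    [-0.214,0.479,0.045],
    [-0.214,0.479,0.045],
    [-0.214,0.479,0.045],
    [-0.214,0.479,0.045],
    [-0.214,0.479,0.045]
  ],
  "claw": [0.094,0.094,0.094,0.094,0.094,0.094,0.094,0.094,0.094,0.094,0.094]
}}

```text
time: 2.72
position: [0.5721, 0.178, 0.1604]
eef_rot: [-179.9, -0.0, 70.2]
force: [0.8, 0.0, -0.1]
gripper_width: 0.0943
```

```bash
python3 - <<'E'
from h import *; from mv import *
applied([-0.214,0.479,0.045],[0,0,0])
s=manip.sense();print(s['time'],s['position'],s['eef_rot'],s['force'],get()[0])
ci=manip.camera_info('wrist');im,D=manip.grab_frame('wrist');save('w1.png',im)
np.savez('w1.npz',im=im,d=D,**{k:np.array(v) for k,v in ci.items()})
P=cloud(ci,D)
for n in ['die','small_die','die_grip']:
  for r in manip.silhouettes(n,'wrist')[:3]:
    m=r['region']&(D>0);q=P[m];print(n,r['p'],r['xy'],np.round(np.median(q,0),3),np.round(np.percentile(q,[2,98],axis=0),3).tolist())
E
```

```text
2.725 [0.57205393 0.17798454 0.16038977] [-1.79927742e+02 -1.37936854e-02  7.01979608e+01] [ 0.8347568   0.03565902 -0.1117606 ] [0.57274747 0.17693427 0.16      ]
die 0.97 [268.8, 131.6] [0.518 0.211 0.018] [[0.496, 0.188, 0.006], [0.541, 0.234, 0.055]]
die 0.9 [344.6, 36.7] [0.452 0.327 0.012] [[0.426, 0.308, 0.002], [0.472, 0.354, 0.049]]
die 0.88 [107.9, 21.2] [0.343 0.086 0.013] [[0.318, 0.059, 0.002], [0.362, 0.105, 0.049]]
small_die 0.64 [125.0, 111.7] [0.436 0.056 0.014] [[0.421, 0.046, 0.004], [0.451, 0.065, 0.016]]
small_die 0.6 [197.1, 174.7] [0.534 0.115 0.019] [[0.52, 0.097, 0.011], [0.551, 0.128, 0.055]]
die_grip 0.65 [111.0, 25.4] [0.343 0.086 0.013] [[0.318, 0.058, 0.0], [0.362, 0.105, 0.049]]
die_grip 0.63 [267.7, 131.6] [0.517 0.21  0.018] [[0.497, 0.189, 0.016], [0.54, 0.234, 0.055]]
die_grip 0.6 [194.7, 36.5] [0.391 0.169 0.012] [[0.366, 0.144, 0.0], [0.41, 0.19, 0.049]]
```

View pics/w1.png

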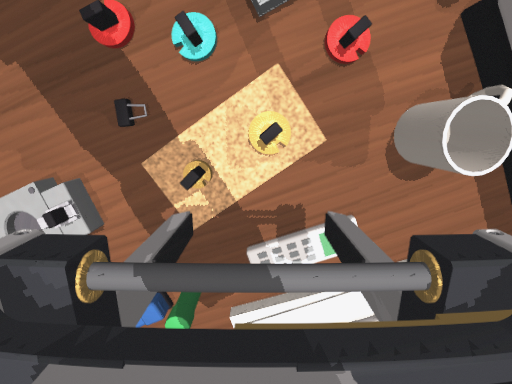

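```bash
cat > fit.py <<'E'
from h import *
from scipy.optimize import least_squares
def topfit(P,c0,z,R,tol=.004):
    m=(abs(P[...,2]-z)<tol)&(np.hypot(P[...,0]-c0[0],P[...,1]-c0[1])<R)
    return P[m]
E
python3 - <<'E'
from fit import *
z=np.load('w1.npz');ci={k:z[k] for k in ['vertical_fov','cx','cy','k1','R','t']}
im,D=z['im'],z['d'];P=cloud(ci,D)
save('w1c.png',cv2.resize(im[95:170,230:310],None,fx=8,fy=8,interpolation=cv2.INTER_CUBIC))
c0=[.518,.211]
for zz,R in [(.018,.03),(.054,.02)]:
    q=topfit(P,c0,zz,R,.003); print(zz,len(q),q.mean(0),q.min(0),q.max(0))
    r=cv2.minAreaRect((q[:,:2]*1000).astype(np.float32));print(r); print(cv2.minEnclosingCircle((q[:,:2]*1000).astype(np.float32)))
    e,v=np.linalg.eigh(np.cov(q[:,:2].T));print(np.sqrt(e)*np.sqrt(12),np.degrees(np.arctan2(v[1],v[0])))
# rectified top view on plane z=.018, 0.2mm... 0.25 mm/px
c=(.518,.211);n=320;s=.0002
xs=c[0]+(np.arange(n)-n/2)*s; ys=c[1]-(np.arange(n)-n/2)*s
X,Y=np.meshgrid(xs,ys);uv=np.array([[proj(ci,[a,b,.018]) for a,b in zip(r1,r2)] for r1,r2 in zip(X,Y)]).astype(np.float32)
o=cv2.remap(im,uv[...,0],uv[...,1],cv2.INTER_CUBIC);save('w1top.png',cv2.resize(o,None,fx=1.8,fy=1.8))
E
```

```text
0.018 1124 [0.51748314 0.21111999 0.01786891] [0.49381012 0.18668101 0.01539177] [0.54387778 0.23669509 0.02087345]
((519.245361328125, 211.73593139648438), (48.634185791015625, 50.040306091308594), 69.77872467041016)
((518.9923095703125, 211.69931030273438), 25.282859802246094)
[0.04592304 0.04793398] [-149.4936812  120.5063188]
0.054 264 [0.51898657 0.21164733 0.05370329] [0.50988979 0.19920918 0.05171487] [0.5281106  0.22399959 0.0560331 ]
((519.0385131835938, 211.63975524902344), (11.963459968566895, 23.898632049560547), 21.36323356628418)
((519.0498657226562, 211.6522216796875), 12.484184265136719)
[0.01193904 0.0238061 ] [-158.58783068  111.41216932]
```

View pics/w1top.png

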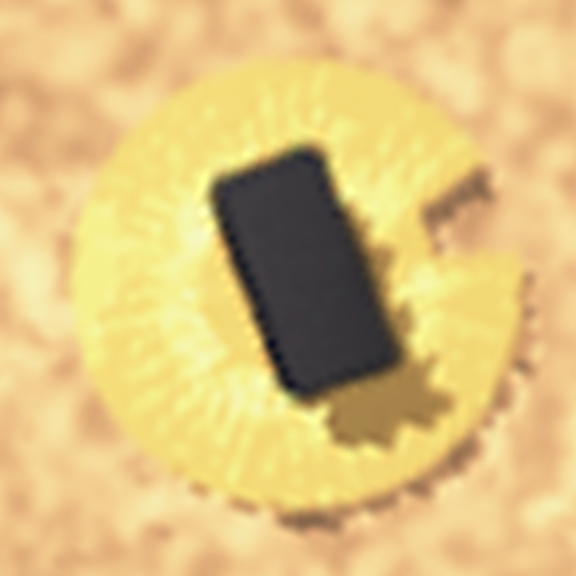

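The rectified close crop shows the brass disc with its centre at (0.519, 0.212). It is about 50 mm across, with the bar at 21.4° and the notch on the right at (465,215), so this is the large die with notch yaw ≈ 21.4°. Now I look at the embosser.

```bash
python3 - <<'E'
from mv import *
delta([.578,-.17,.21],70.13)
E
```

```text
dp [-0.3245  0.1229 -0.05  ] ang [0. 0. 0.] rows>= 5.6089295644788555 0.0
```

>>> {"fn": "carry_out", "kwargs": {
  "angular": [
    [0,0,0],
    [0,0,0],
    [0,0,0],
    [0,0,0],
    [0,0,0],
    [0,0,0],
    [0,0,0],
    [0,0,0]
  ],
  "dp": [
    [-0.05,0.02,-0.05],
    [-0.11,0.04,-0.05],
    [-0.325,0.123,-0.05],
    [-0.325,0.123,-0.05],
    [-0.325,0.123,-0.05],
    [-0.325,0.123,-0.05],
    [-0.325,0.123,-0.05],
    [-0.325,0.123,-0.05]
  ],
  "claw": [0.094,0.094,0.094,0.094,0.094,0.094,0.094,0.094]
}}

```text
time: 3.92
position: [0.5783, -0.1696, 0.2104]
eef_rot: [-180.0, -0.0, 70.2]
force: [0.2, 1.0, 0.7]
gripper_width: 0.0941
```

```bash
python3 - <<'E'
from h import *; from mv import *
applied([-0.325,0.123,-0.05],[0,0,0])
s=manip.sense();print(s['time'],s['position'],s['eef_rot'],s['force'],get()[0])
ci=manip.camera_info('wrist');im,D=manip.grab_frame('wrist');save('w2.png',im)
np.savez('w2.npz',im=im,d=D,**{k:np.array(v) for k,v in ci.items()})
P=cloud(ci,D)
for n in ['press','latch_knob']:
  for r in manip.silhouettes(n,'wrist')[:3]:
    m=r['region']&(D>0);q=P[m];print(n,r['p'],r['xy'],np.round(np.median(q,0),3),np.round(np.percentile(q,[2,98],axis=0),3).tolist())
    if n=='press': np.save('pm.npy',r['region'])
n=480;s=.0004;c=(.525,-.13)
X,Y=np.meshgrid(c[0]+(np.arange(n)-n/2)*s,c[1]-(np.arange(n)-n/2)*s);
f=K(ci);W=np.stack([X,Y,np.full_like(X,.034)],-1)@np.array(ci['R']).T+np.array(ci['t']);q=W[...,:2]/W[...,2:];q=q*(1+ci['k1']*(q**2).sum(-1,keepdims=True))*f+[ci['cx'],ci['cy']]
save('w2top.png',cv2.remap(im,q[...,0].astype(np.float32),q[...,1].astype(np.float32),cv2.INTER_CUBIC))
E
```

```text
3.925 [ 0.57827381 -0.16959406  0.21043493] [-1.79972731e+02 -4.18634721e-02  7.01662232e+01] [0.18749643 0.98181029 0.6575166 ] [ 0.57796148 -0.17052337  0.21      ]
press 0.64 [234.4, 144.5] [ 0.526 -0.182  0.034] [[0.479, -0.295, 0.02], [0.572, -0.051, 0.173]]
latch_knob 0.6 [321.4, 107.7] [ 0.522 -0.065  0.041] [[0.515, -0.093, 0.039], [0.53, -0.043, 0.065]]
```

View pics/w2.png

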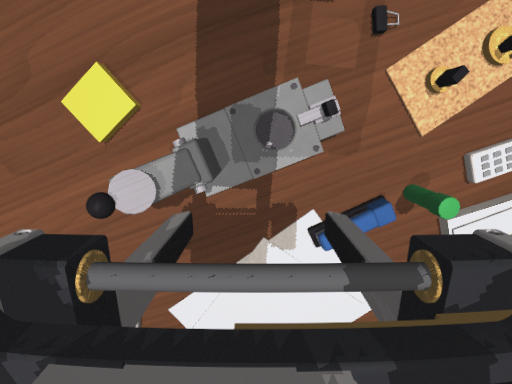

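View pics/w2top.png

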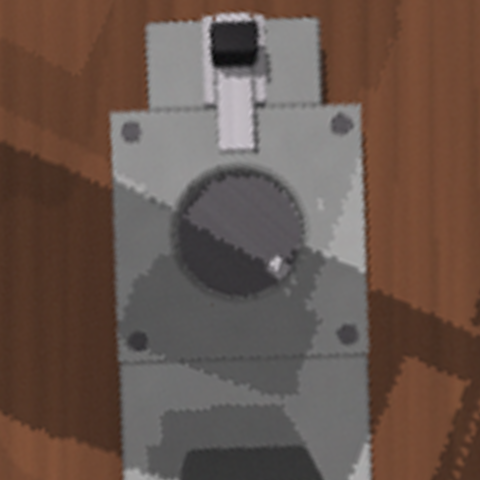

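```bash
python3 - <<'E'
from fit import *
z=np.load('w2.npz');ci={k:z[k] for k in ['vertical_fov','cx','cy','k1','R','t']}
im,D=z['im'],z['d'];P=cloud(ci,D)
def near(c,r): return np.hypot(P[...,0]-c[0],P[...,1]-c[1])<r
top=(abs(P[...,2]-.034)<.003)&(abs(P[...,0]-.525)<.06)&(P[...,1]>-.2)&(P[...,1]<-.08)
print('top z',P[top][:,2].mean(),'sd',P[top][:,2].std())
# edges per y
q=P[top]; L=[];Rr=[]
for y in np.arange(-.175,-.085,.004):
    b=q[abs(q[:,1]-y)<.002]; L.append((y,b[:,0].min()));Rr.append((y,b[:,0].max()))
for n,e in (('L',L),('R',Rr)):
    e=np.array(e);p=np.polyfit(e[:,0],e[:,1],1);print(n,np.degrees(np.arctan(-p[0])),np.polyval(p,-.127), np.abs(e[:,1]-np.polyval(p,e[:,0])).max())
f=(abs(P[...,2]-.020)<.003)&near((.5244,-.1265),.03);qf=P[f];print('floor',len(qf),qf.mean(0),cv2.minEnclosingCircle((qf[:,:2]*1000).astype(np.float32)))
k=(abs(P[...,2]-.026)<.0025)&near((.5244,-.1265),.0265);qk=P[k];print('key',len(qk));print(np.round(qk,4)[:60].tolist())
# hole boundary in top: points just within
g=cv2.cvtColor(im,cv2.COLOR_RGB2GRAY)
n=400;s=.0002;c=(.5244,-.1265)
X,Y=np.meshgrid(c[0]+(np.arange(n)-n/2)*s,c[1]-(np.arange(n)-n/2)*s)
def top(zz):
    W=np.stack([X,Y,np.full_like(X,zz)],-1)@np.array(ci['R']).T+np.array(ci['t']);q=W[...,:2]/W[...,2:];q=q*(1+ci['k1']*(q**2).sum(-1,keepdims=True))*K(ci)+[ci['cx'],ci['cy']]
    return cv2.remap(im,q[...,0].astype(np.float32),q[...,1].astype(np.float32),cv2.INTER_CUBIC)
a=top(.034);b=top(.026);save('w2d.png',np.hstack([a,b]))
E
```

```text
top z 0.033840300180500105 sd 0.0008212363401621302
L 1.3265216221942835 0.4748960272658363 0.0007612527084756571
R 1.770701161758007 0.574717057655563 0.00047284831804317307
floor 1183 [ 0.52395433 -0.12613769  0.02045601] ((524.785888671875, -126.68853759765625), 26.44440460205078)
key 70
[[0.4989, -0.1212, 0.0272], [0.4992, -0.1198, 0.0253], [0.4997, -0.1187, 0.0263], [0.5001, -0.1174, 0.026], [0.5006, -0.1162, 0.026], [0.5011, -0.115, 0.0267], [0.4983, -0.1265, 0.0273], [0.5035, -0.1114, 0.0238], [0.504, -0.1105, 0.0274], [0.4986, -0.1294, 0.0264], [0.5082, -0.1063, 0.0263], [0.512, -0.1036, 0.0278], [0.5153, -0.102, 0.0284], [0.5165, -0.1018, 0.0236], [0.5181, -0.1016, 0.0284], [0.5054, -0.1444, 0.0258], [0.521, -0.1009, 0.0266], [0.5239, -0.1006, 0.0274], [0.5252, -0.1006, 0.0242], [0.5293, -0.1009, 0.027], [0.5305, -0.1012, 0.0258], [0.5318, -0.1015, 0.025], [0.533, -0.1021, 0.0267], [0.5343, -0.1024, 0.0258], [0.5354, -0.1029, 0.0268], [0.5367, -0.1034, 0.0273], [0.54, -0.1058, 0.026], [0.5432, -0.1084, 0.0276], [0.5357, -0.1411, 0.0259], [0.5362, -0.1399, 0.026], [0.5462, -0.112, 0.0256], [0.537, -0.1416, 0.026], [0.5374, -0.1403, 0.026], [0.538, -0.139, 0.0243], [0.5384, -0.1378, 0.0259], [0.5382, -0.1421, 0.0273], [0.5387, -0.1408, 0.0261], [0.5391, -0.1395, 0.027], [0.5396, -0.1382, 0.0257], [0.54, -0.137, 0.0264], [0.5405, -0.1357, 0.0256], [0.548, -0.1153, 0.024], [0.5391, -0.1437, 0.0249], [0.5395, -0.1425, 0.0259], [0.54, -0.1412, 0.0258], [0.5404, -0.14, 0.0263], [0.5408, -0.1387, 0.0269], [0.5413, -0.1374, 0.0263], [0.5403, -0.1442, 0.0254], [0.5407, -0.1429, 0.0261], [0.5412, -0.1417, 0.0259], [0.5417, -0.1404, 0.0257], [0.5421, -0.1391, 0.0263], [0.5426, -0.1378, 0.0249], [0.5412, -0.1459, 0.0245], [0.5416, -0.1446, 0.0255], [0.542, -0.1434, 0.0259], [0.5425, -0.1421, 0.0258], [0.543, -0.1408, 0.0251], [0.5434, -0.1396, 0.0255]]
```

View pics/w2d.png

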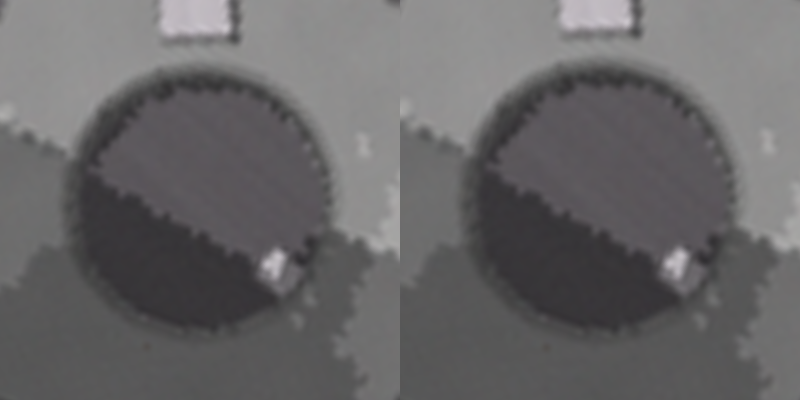

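```bash
python3 - <<'E'
from fit import *
z=np.load('w2.npz');ci={k:z[k] for k in ['vertical_fov','cx','cy','k1','R','t']}
im,D=z['im'],z['d'];P=cloud(ci,D)
c=np.array([.5246,-.127])
for it in range(3):
    d=np.hypot(P[...,0]-c[0],P[...,1]-c[1]); ang=np.degrees(np.arctan2(P[...,1]-c[1],P[...,0]-c[0]))
    m=(P[...,2]>.0225)&(P[...,2]<.0315)&(d<.029)&(d>.0225)&~((ang>-65)&(ang<-20))
    q=P[m][:,:2]
    r=least_squares(lambda p:np.hypot(q[:,0]-p[0],q[:,1]-p[1])-p[2],[*c,.0262],loss='soft_l1',f_scale=.0005);c=r.x[:2];print(len(q),r.x)
# chamfer fit: z in .0322..0.0335, r=26.2+ (z-.032)
k=(P[...,2]>.0245)&(P[...,2]<.0275)&(np.hypot(P[...,0]-c[0],P[...,1]-c[1])<.0255)&(ang>-65)&(ang<-20)
q=P[k][:,:2];print('key',len(q),q.mean(0)-c,cv2.minAreaRect(((q-c)*1000).astype(np.float32)),np.degrees(np.arctan2(*(q.mean(0)-c)[::-1])))
# direction estimated with model: rect 17..25.5 x 7.5 ; centre r=21.25
# knob
m=(P[...,2]>.0615)&(P[...,2]<.068)&(abs(P[...,0]-.522)<.02)&(abs(P[...,1]+.055)<.03)
q=P[m];print('knob',len(q),q.mean(0),cv2.minAreaRect((q[:,:2]*1000).astype(np.float32)))
E
```

```text
77 [ 0.52459539 -0.12685245  0.02633443]
77 [ 0.52459539 -0.12685245  0.02633443]
77 [ 0.52459539 -0.12685245  0.02633443]
key 34 [ 0.01616096 -0.01397593] ((16.13612174987793, -13.921956062316895), (7.264601230621338, 7.928750514984131), 47.78915023803711) -40.853121410480384
knob 160 [ 0.52233366 -0.05744863  0.06405437] ((522.598388671875, -57.20516586303711), (18.235532760620117, 12.033740043640137), 1.2950260639190674)
```

```bash
python3 - <<'E'
from fit import *
from mv import *
z=np.load('w2.npz');ci={k:z[k] for k in ['vertical_fov','cx','cy','k1','R','t']}
Ps=[cloud(ci,z['d'])]
for n in['scene','side']:
    z=np.load(n+'0.npz');ci={k:z[k] for k in ['vertical_fov','cx','cy','k1','R','t']};Ps.append(cloud(ci,z['d']))
P=np.concatenate([p.reshape(-1,3) for p in Ps])
P=P[(abs(P[:,0]-.525)<.1)&(P[:,1]<-.12)&(P[:,1]>-.36)]
for lo in np.arange(.06,.19,.015):
    q=P[(P[:,2]>lo)&(P[:,2]<lo+.015)]
    if len(q): print(round(lo,3),len(q),np.percentile(q[:,1],[2,99]),np.percentile(q[:,0],[1,99]))
delta([.519,.212,.12],21.4)
E
```

```text
0.06 247 [-0.24464196 -0.21130779] [0.50068949 0.55534814]
0.075 210 [-0.24580112 -0.21128262] [0.49691954 0.55524426]
0.09 1183 [-0.25447802 -0.21153211] [0.49671941 0.55886982]
0.105 1267 [-0.28247697 -0.22083916] [0.50728228 0.55150903]
0.12 1386 [-0.30769306 -0.24275764] [0.5080974  0.55114175]
0.135 848 [-0.30329116 -0.25756459] [0.5077339  0.55129475]
0.15 1431 [-0.29711175 -0.26828544] [0.50939678 0.54955754]
0.165 784 [-0.31216068 -0.28893792] [0.51800992 0.54222128]
dp [ 0.3397 -0.1855  0.09  ] ang [ 0.     -0.      0.8505] rows>= 6.357873033488928 4.554205607476636
```

>>> {"fn": "carry_out", "kwargs": {
  "angular": [
    [0,0,0.85],
    [0,0,0.85],
    [0,0,0.85],
    [0,0,0.85],
    [0,0,0.85],
    [0,0,0.85],
    [0,0,0.85],
    [0,0,0.85],
    [0,0,0.85],
    [0,0,0.85],
    [0,0,0.85],
    [0,0,0.85],
    [0,0,0.85],
    [0,0,0.85],
    [0,0,0.85],
    [0,0,0.85]
  ],
  "dp": [
    [0.05,-0.03,0.0],
    [0.11,-0.06,0.03],
    [0.34,-0.186,0.09],
    [0.34,-0.186,0.09],
    [0.34,-0.186,0.09],
    [0.34,-0.186,0.09],
    [0.34,-0.186,0.09],
    [0.34,-0.186,0.1],
    [0.34,-0.186,0.12],
    [0.34,-0.186,0.14],
    [0.34,-0.186,0.16],
    [0.34,-0.186,0.175],
    [0.34,-0.186,0.182],
    [0.34,-0.186,0.186],
    [0.34,-0.186,0.186],
    [0.34,-0.186,0.186]
  ],
  "claw": [0.06,0.06,0.06,0.06,0.06,0.06,0.06,0.06,0.06,0.06,0.06,0.06,0.06,0.06,0.06,0.06]
}}

```text
time: 6.08
position: [0.5197, 0.2124, 0.0251]
eef_rot: [180.0, -0.1, 21.4]
force: [-0.2, 0.7, -0.6]
gripper_width: 0.06
```

```bash
python3 - <<'E'
from h import *; from mv import *
applied([0.34,-0.186,0.186],[0,0,.85])
s=manip.sense();print(s['time'],s['position'],s['eef_rot'],s['force'],s['gripper_width'],get()[0],get()[1].as_euler('xyz',degrees=True))
im,D=manip.grab_frame('wrist');save('w3.png',im)
im,D=manip.grab_frame('side');save('s3.png',cv2.resize(im[110:230,120:280],None,fx=4,fy=4))
E
```

```text
6.075 [0.51967055 0.21238085 0.02513505] [ 1.79987867e+02 -7.81297392e-02  2.14317864e+01] [-0.2372669   0.72926732 -0.626581  ] 0.06000920800077861 [0.5185964  0.21245416 0.024     ] [180.           0.          21.42858741]
```

View pics/w3.png

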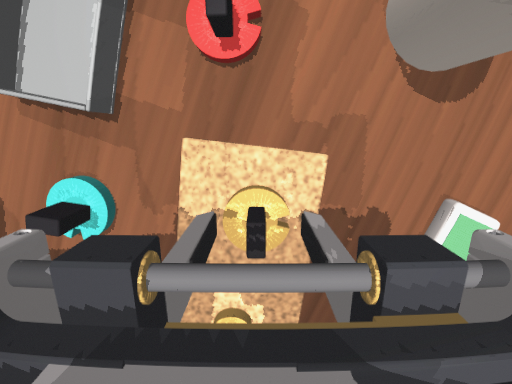

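View pics/s3.png

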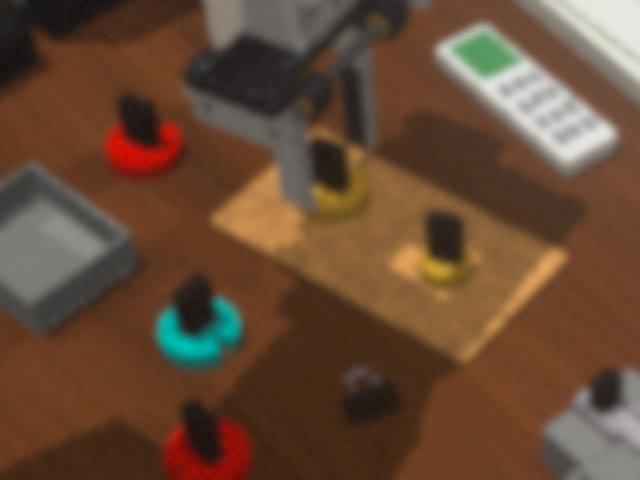

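The fingers straddle the bar, with the bar centred between the pads at (256,230). Now close and lift.

>>> {"fn": "carry_out", "kwargs": {
  "angular": [
    [0,0,0],
    [0,0,0],
    [0,0,0],
    [0,0,0],
    [0,0,0],
    [0,0,0],
    [0,0,0],
    [0,0,0],
    [0,0,0],
    [0,0,0]
  ],
  "dp": [
    [0,0,0],
    [0,0,0],
    [0,0,0],
    [0,0,0],
    [0,0,0],
    [0,0,0],
    [0,0,-0.02],
    [0,0,-0.06],
    [0,0,-0.1],
    [0,0,-0.1]
  ],
  "claw": [0.0,0.0,0.0,0.0,0.0,0.0,0.0,0.0,0.0,0.0],
  "grip_force": 25
}}

```text
time: 7.42
position: [0.522, 0.213, 0.1279]
eef_rot: [179.9, -0.5, 21.4]
force: [0.6, -1.1, -1.8]
gripper_width: 0.0119
```

```bash
python3 - <<'E'
from h import *; from mv import *
applied([0,0,-.1],[0,0,0])
s=manip.sense();print(s['time'],s['position'],s['eef_rot'],s['force'],s['gripper_width'])
delta([.5246,-.1269,.124],-41.5)
ci=manip.camera_info('wrist');im,D=manip.grab_frame('wrist');save('w4.png',cv2.resize(im[170:290,190:330],None,fx=5,fy=5,interpolation=cv2.INTER_CUBIC))
E
```

```text
7.425 [0.52197069 0.2129648  0.12785088] [179.94009001  -0.4520701   21.42787141] [ 0.5880918  -1.08532259 -1.84678538] 0.011866844958225592
dp [-0.1184  0.3181  0.    ] ang [-0.     -0.      1.0983] rows>= 5.430516174428166 5.881176393820564
```

View pics/w4.png

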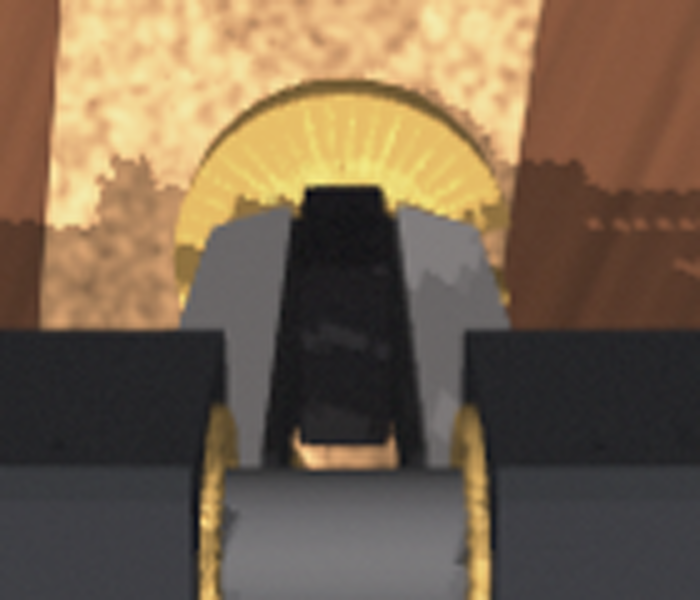

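>>> {"fn": "carry_out", "kwargs": {
  "angular": [
    [0,0,0.18],
    [0,0,0.36],
    [0,0,0.54],
    [0,0,0.72],
    [0,0,0.9],
    [0,0,1.06],
    [0,0,1.098],
    [0,0,1.098],
    [0,0,1.098],
    [0,0,1.098],
    [0,0,1.098],
    [0,0,1.098]
  ],
  "dp": [
    [-0.015,0.04,0],
    [-0.033,0.09,0],
    [-0.052,0.14,0],
    [-0.07,0.19,0],
    [-0.089,0.24,0],
    [-0.108,0.29,0],
    [-0.1184,0.318,0],
    [-0.1184,0.318,0.01],
    [-0.1184,0.318,0.035],
    [-0.1184,0.318,0.05],
    [-0.1184,0.318,0.054],
    [-0.1184,0.318,0.054]
  ],
  "claw": [0,0,0,0,0,0,0,0,0,0,0,0]
}}

```text
time: 8.98
position: [0.5248, -0.1264, 0.07]
eef_rot: [180.0, 0.0, -41.4]
force: [-0.5, -0.0, -2.8]
gripper_width: 0.0117
```

```bash
python3 - <<'E'
from h import *; from mv import *
applied([-.1184,.318,.054],[0,0,1.098])
s=manip.sense();print(s['time'],s['position'],s['eef_rot'],s['force'],s['gripper_width'],get()[0],get()[1].as_euler('xyz',degrees=True))
im,D=manip.grab_frame('wrist');save('w5.png',im)
im,D=manip.grab_frame('side');save('s5.png',cv2.resize(im[150:300,210:410],None,fx=4,fy=4))
s=manip.sense();print(s['position'],s['eef_rot'],s['force'])
E
```

```text
8.975 [ 0.52484224 -0.12637297  0.07004092] [ 1.79988152e+02  4.93699259e-02 -4.14268996e+01] [-0.54121279 -0.0142465  -2.79211123] 0.011673252103802717 [ 0.52455949 -0.12682007  0.07      ] [ 1.80000000e+02 -1.27222187e-14 -4.14821785e+01]
[ 0.52575489 -0.12701428  0.07118691] [-1.79969171e+02 -8.29826400e-02 -4.14501550e+01] [ 0.69737883  0.05694486 -2.30393655]
```

View pics/w5.png

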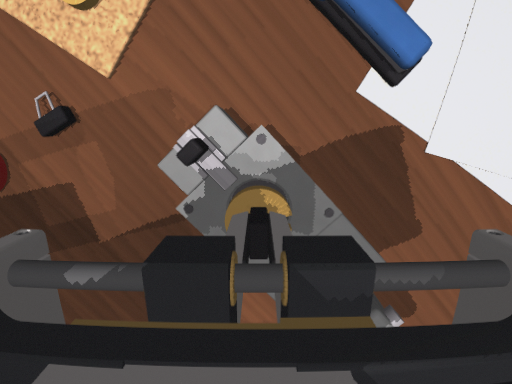

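View pics/s5.png

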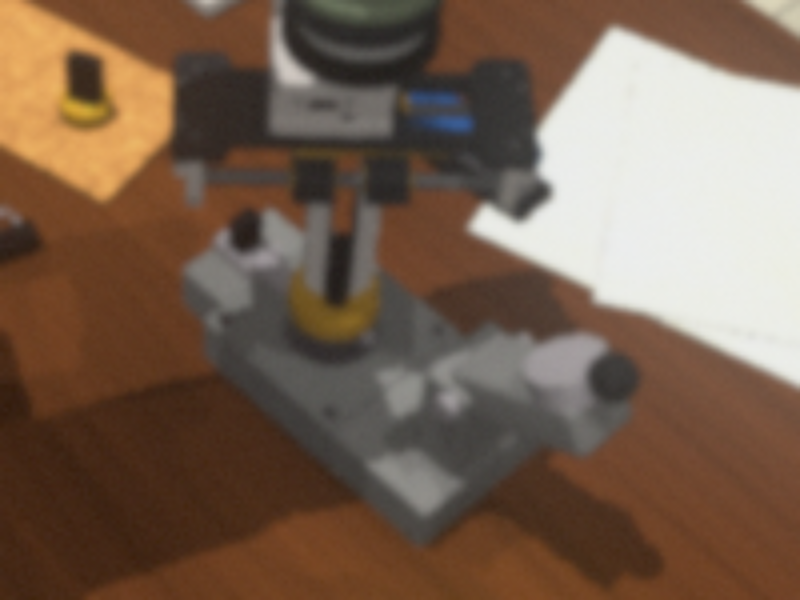

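The die is centred over the seat with its force reading near its weight. Lower gently.

>>> {"fn": "carry_out", "kwargs": {
  "angular": [
    [0,0,0],
    [0,0,0],
    [0,0,0],
    [0,0,0],
    [0,0,0],
    [0,0,0],
    [0,0,0],
    [0,0,0]
  ],
  "dp": [
    [0,0,0.005],
    [0,0,0.01],
    [0,0,0.014],
    [0,0,0.017],
    [0,0,0.019],
    [0,0,0.021],
    [0,0,0.022],
    [0,0,0.022]
  ],
  "claw": [0,0,0,0,0,0,0,0]
}}

```text
time: 10.07
position: [0.525, -0.127, 0.0484]
eef_rot: [180.0, 0.0, -41.5]
force: [-1.1, -0.1, -2.3]
gripper_width: 0.0118
```

```bash
cat > st.py <<'E'
from h import *; from mv import *
import sys
if len(sys.argv)>1: a=list(map(float,sys.argv[1].split(',')));applied(a[:3],[0,0,a[3]])
s=manip.sense();print(s['time'],'pos',np.round(s['position'],4),np.round(s['eef_rot'],2),'F',np.round(s['force'],1),'T',np.round(s['ft_torque'],2),round(s['gripper_width'],4),'cmd',np.round(get()[0],4),np.round(get()[1].as_euler('xyz',degrees=True),1))
E
python3 st.py 0,0,.022,0
```

```text
10.075 pos [ 0.525  -0.127   0.0484] [180.     0.   -41.48] F [-1.1 -0.1 -2.3] T [-0.11  0.08 -0.  ] 0.0118 cmd [ 0.5246 -0.1268  0.048 ] [180.   -0.  -41.5]
```

>>> {"fn": "carry_out", "kwargs": {
  "angular": [
    [0,0,0],
    [0,0,0],
    [0,0,0],
    [0,0,0],
    [0,0,0],
    [0,0,0]
  ],
  "dp": [
    [0,0,0.001],
    [0,0,0.002],
    [0,0,0.003],
    [0,0,0.004],
    [0,0,0.005],
    [0,0,0.005]
  ],
  "claw": [0,0,0,0,0,0]
}}

```text
time: 10.82
position: [0.5249, -0.127, 0.0433]
eef_rot: [180.0, 0.0, -41.5]
force: [0.8, -0.4, -3.4]
gripper_width: 0.0117
```

```bash
python3 st.py 0,0,.005,0
```

```text
10.825 pos [ 0.5249 -0.127   0.0433] [ 1.800e+02  1.000e-02 -4.148e+01] F [ 0.8 -0.4 -3.4] T [-0.04  0.13 -0.03] 0.0117 cmd [ 0.5246 -0.1268  0.043 ] [180.   -0.  -41.5]
```

No contact 2 mm below the key's top, so the notch is over the key. Continue.

>>> {"fn": "carry_out", "kwargs": {
  "angular": [
    [0,0,0],
    [0,0,0],
    [0,0,0],
    [0,0,0],
    [0,0,0],
    [0,0,0]
  ],
  "dp": [
    [0,0,0.001],
    [0,0,0.002],
    [0,0,0.003],
    [0,0,0.004],
    [0,0,0.0045],
    [0,0,0.0045]
  ],
  "claw": [0,0,0,0,0,0]
}}

```text
time: 11.58
position: [0.525, -0.127, 0.0389]
eef_rot: [180.0, 0.0, -41.5]
force: [0.2, 0.1, -1.9]
gripper_width: 0.0116
```

```bash
python3 st.py 0,0,.0045,0
```

```text
11.575 pos [ 0.525  -0.127   0.0389] [180.     0.   -41.48] F [ 0.2  0.1 -1.9] T [-0.06  0.19  0.03] 0.0116 cmd [ 0.5246 -0.1268  0.0385] [180.   -0.  -41.5]
```

>>> {"fn": "carry_out", "kwargs": {
  "angular": [
    [0,0,0],
    [0,0,0],
    [0,0,0],
    [0,0,0]
  ],
  "dp": [
    [0,0,0.0005],
    [0,0,0.0009],
    [0,0,0.0012],
    [0,0,0.0012]
  ],
  "claw": [0,0,0,0]
}}

```text
time: 12.08
position: [0.5251, -0.1271, 0.0384]
eef_rot: [-180.0, -0.0, -41.5]
force: [-2.4, -0.3, 5.1]
gripper_width: 0.0119
```

```bash
python3 st.py 0,0,.0012,0; python3 - <<'E'
from h import *
im,D=manip.grab_frame('side');save('s6.png',cv2.resize(im[190:270,240:350],None,fx=6,fy=6,interpolation=cv2.INTER_CUBIC))
E
```

```text
12.075 pos [ 0.5251 -0.1271  0.0384] [-1.800e+02 -1.000e-02 -4.148e+01] F [-2.4 -0.3  5.1] T [0.15 0.63 0.06] 0.0119 cmd [ 0.5246 -0.1268  0.0373] [180.   -0.  -41.5]
```

View pics/s6.png

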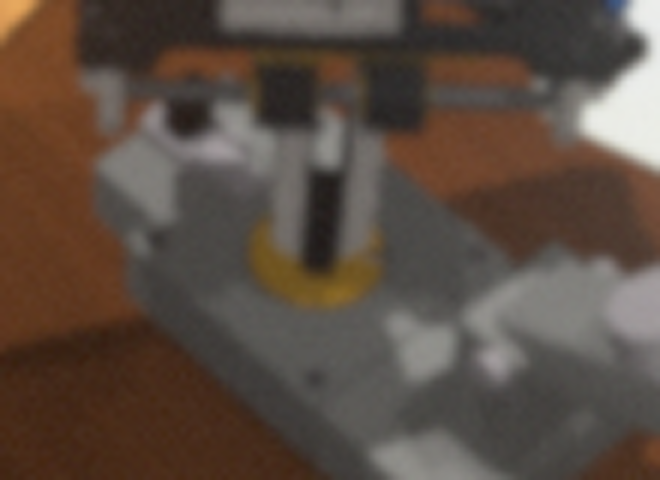

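Contact (about 7 N net) at underside height ≈ 0.019–0.020, the floor level. The die is in, so release and retreat upward.

>>> {"fn": "carry_out", "kwargs": {
  "angular": [
    [0,0,0],
    [0,0,0],
    [0,0,0],
    [0,0,0],
    [0,0,0],
    [0,0,0],
    [0,0,0],
    [0,0,0],
    [0,0,0],
    [0,0,0]
  ],
  "dp": [
    [0,0,-0.001],
    [0,0,-0.001],
    [0,0,-0.001],
    [0,0,-0.001],
    [0,0,-0.01],
    [0,0,-0.04],
    [0,0,-0.09],
    [0,0,-0.14],
    [0,0,-0.162],
    [0,0,-0.162]
  ],
  "claw": [0.04,0.04,0.04,0.04,0.04,0.04,0.04,0.04,0.04,0.04]
}}

```text
time: 13.38
position: [0.5268, -0.1278, 0.2029]
eef_rot: [-179.9, -0.3, -41.5]
force: [-0.3, -0.3, -0.8]
gripper_width: 0.0398
```

```bash
python3 st.py 0,0,-.162,0; python3 - <<'E'
from fit import *
ci=manip.camera_info('wrist');im,D=manip.grab_frame('wrist');save('w7.png',im);P=cloud(ci,D)
c=(.5246,-.1269)
r=np.hypot(P[...,0]-c[0],P[...,1]-c[1])
q=P[(r<.024)&(P[...,2]>.022)&(P[...,2]<.042)];print('disc top',len(q),np.percentile(q[:,2],[5,50,95]))
A=np.c_[q[:,:2]-c,np.ones(len(q))];s=np.linalg.lstsq(A,q[:,2],rcond=None)[0];print('plane',s)
t=P[(r>.030)&(r<.04)&(abs(P[...,2]-.034)<.004)];print('face',np.median(t[:,2]))
q=P[(r<.02)&(P[...,2]>.06)];print('bar top',len(q),np.median(q,0),cv2.minAreaRect((q[:,:2]*1000).astype(np.float32)))
m=(P[...,2]>.0615)&(P[...,2]<.068)&(abs(P[...,0]-.522)<.02)&(abs(P[...,1]+.055)<.02);k=P[m];print('knob',len(k),k.mean(0) if len(k) else '',cv2.minAreaRect((k[:,:2]*1000).astype(np.float32)) if len(k) else '')
ci=manip.camera_info('side');im,D=manip.grab_frame('side');save('s7.png',cv2.resize(im[190:270,240:350],None,fx=6,fy=6,interpolation=cv2.INTER_CUBIC))
E
```

```text
13.375 pos [ 0.5268 -0.1278  0.2029] [-179.88   -0.35  -41.48] F [-0.3 -0.3 -0.8] T [-0.05  0.14 -0.01] 0.0398 cmd [ 0.5246 -0.1268  0.1993] [180.   -0.  -41.5]
disc top 772 [0.03042776 0.03200395 0.03332517]
plane [-0.01507268  0.02130152  0.03187866]
face 0.03400061381204744
bar top 727 [ 0.51405776 -0.11478225  0.23857967] ((522.4185180664062, -119.04156494140625), (31.008968353271484, 26.24880599975586), 48.57400894165039)
knob 155 [ 0.52239418 -0.05675738  0.0639593 ] ((522.0869750976562, -56.63798904418945), (18.053207397460938, 11.634687423706055), 2.371913433074951)
```

View pics/w7.png

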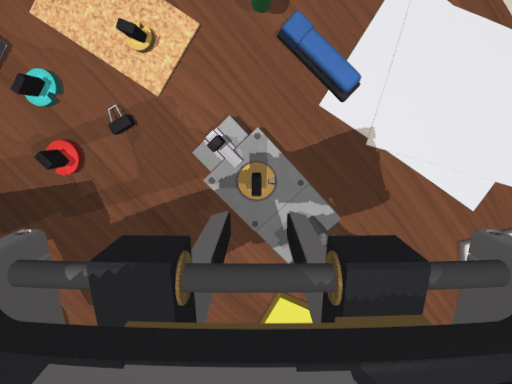

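View pics/s7.png

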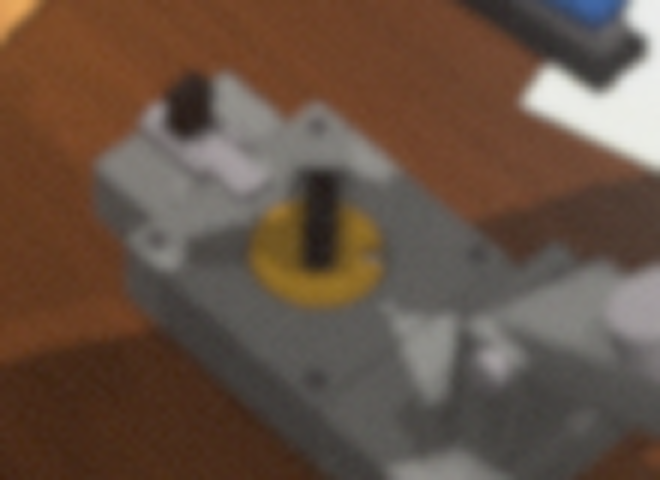

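Seen from above, the die lies at (257,183) and its notch points right, over the key. The disc's top measures 32.0 mm against the 34.0 mm face, so it is home and flat. Next the latch: closed fingers come down behind the knob and push it towards -y.

```bash
python3 - <<'E'
from mv import *
delta([.5217,-.0289,.12],1.7); delta([.5217,-.0289,.046],1.7)
E
```

```text
dp [-0.067  -0.0715  0.0793] ang [-0.     -0.     -0.7537] rows>= 2.0165717563772763 4.035717616026577
dp [-0.067  -0.0715  0.1533] ang [-0.     -0.     -0.7537] rows>= 2.9108308175877444 4.035717616026577
```

>>> {"fn": "carry_out", "kwargs": {
  "angular": [
    [0,0,-0.18],
    [0,0,-0.36],
    [0,0,-0.54],
    [0,0,-0.72],
    [0,0,-0.754],
    [0,0,-0.754],
    [0,0,-0.754],
    [0,0,-0.754],
    [0,0,-0.754],
    [0,0,-0.754],
    [0,0,-0.754],
    [0,0,-0.754]
  ],
  "dp": [
    [-0.015,-0.016,0],
    [-0.033,-0.036,0],
    [-0.05,-0.055,0.03],
    [-0.067,-0.0715,0.05],
    [-0.067,-0.0715,0.07],
    [-0.067,-0.0715,0.079],
    [-0.067,-0.0715,0.09],
    [-0.067,-0.0715,0.11],
    [-0.067,-0.0715,0.13],
    [-0.067,-0.0715,0.145],
    [-0.067,-0.0715,0.153],
    [-0.067,-0.0715,0.153]
  ],
  "claw": [0,0,0,0,0,0,0,0,0,0,0,0]
}}

```text
time: 14.98
position: [0.5219, -0.0291, 0.0463]
eef_rot: [-180.0, 0.1, 1.7]
force: [-0.4, -0.5, 1.1]
gripper_width: 0.0007
```

```bash
python3 st.py -.067,-.0715,.153,-.754; python3 - <<'E'
from h import *
im,D=manip.grab_frame('side');save('s8.png',cv2.resize(im[170:270,220:350],None,fx=5,fy=5,interpolation=cv2.INTER_CUBIC))
E
```

```text
14.975 pos [ 0.5219 -0.0291  0.0463] [-1.7999e+02  5.0000e-02  1.7000e+00] F [-0.4 -0.5  1.1] T [-0.08  0.02 -0.05] 0.0007 cmd [ 0.5217 -0.0289  0.0463] [180.   -0.    1.7]
```

View pics/s8.png

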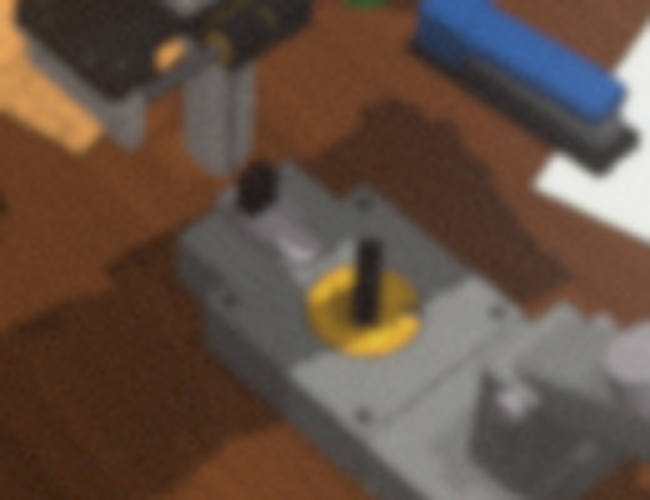

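The fingers stand behind the knob. Push in small steps.

>>> {"fn": "carry_out", "kwargs": {
  "angular": [
    [0,0,0],
    [0,0,0],
    [0,0,0],
    [0,0,0],
    [0,0,0],
    [0,0,0],
    [0,0,0],
    [0,0,0],
    [0,0,0],
    [0,0,0]
  ],
  "dp": [
    [0,0.004,0],
    [0,0.008,0],
    [0,0.012,0],
    [0,0.014,0],
    [0,0.016,0],
    [0,0.018,0],
    [0,0.02,0],
    [0,0.022,0],
    [0,0.024,0],
    [0,0.024,0]
  ],
  "claw": [0,0,0,0,0,0,0,0,0,0]
}}

```text
time: 16.27
position: [0.523, -0.0535, 0.0467]
eef_rot: [180.0, -0.0, 1.7]
force: [1.4, 2.6, 0.4]
gripper_width: 0.0005
```

```bash
python3 st.py 0,.024,0,0; python3 - <<'E'
from h import *
im,D=manip.grab_frame('side');save('s9.png',cv2.resize(im[170:270,220:350],None,fx=5,fy=5,interpolation=cv2.INTER_CUBIC))
E
```

```text
16.275 pos [ 0.523  -0.0535  0.0467] [ 1.7998e+02 -1.0000e-02  1.7100e+00] F [1.4 2.6 0.4] T [ 0.33 -0.13  0.02] 0.0005 cmd [ 0.5224 -0.0529  0.0463] [180.   -0.    1.7]
```

View pics/s9.png

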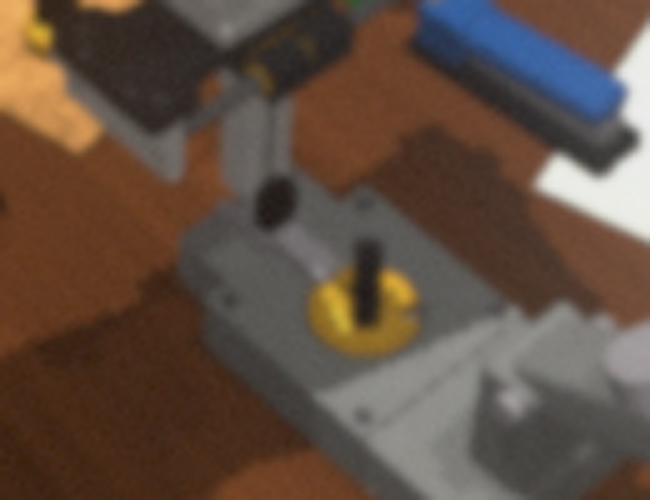

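It slides with about 3 N, and the tongue reaches over the rim. Continue to the stop.

>>> {"fn": "carry_out", "kwargs": {
  "angular": [
    [0,0,0],
    [0,0,0],
    [0,0,0],
    [0,0,0],
    [0,0,0],
    [0,0,0]
  ],
  "dp": [
    [0,0.001,0],
    [0,0.002,0],
    [0,0.003,0],
    [0,0.004,0],
    [0,0.0045,0],
    [0,0.0045,0]
  ],
  "claw": [0,0,0,0,0,0]
}}

```text
time: 17.08
position: [0.5228, -0.0552, 0.0467]
eef_rot: [-179.7, 0.0, 1.7]
force: [1.5, 9.6, 2.5]
gripper_width: 0.001
```

```bash
python3 st.py 0,.0045,0,0
```

```text
17.075 pos [ 0.5228 -0.0552  0.0467] [-1.7975e+02  1.0000e-02  1.6800e+00] F [1.5 9.6 2.5] T [ 1.7  -0.17  0.05] 0.001 cmd [ 0.5226 -0.0574  0.0463] [180.   -0.    1.7]
```

>>> {"fn": "carry_out", "kwargs": {
  "angular": [
    [0,0,0],
    [0,0,0],
    [0,0,0]
  ],
  "dp": [
    [0,0.0005,0],
    [0,0.001,0],
    [0,0.001,0]
  ],
  "claw": [0,0,0]
}}

```text
time: 17.45
position: [0.5229, -0.0552, 0.0467]
eef_rot: [-179.7, 0.0, 1.7]
force: [0.8, 11.7, 2.5]
gripper_width: 0.0004
```

```bash
python3 st.py 0,.001,0,0
```

```text
17.45 pos [ 0.5229 -0.0552  0.0467] [-1.7965e+02  1.0000e-02  1.6700e+00] F [ 0.8 11.7  2.5] T [ 2.18 -0.19  0.01] 0.0004 cmd [ 0.5226 -0.0584  0.0463] [180.   -0.    1.7]
```

>>> {"fn": "carry_out", "kwargs": {
  "angular": [
    [0,0,0],
    [0,0,0],
    [0,0,0],
    [0,0,0],
    [0,0,0],
    [0,0,0],
    [0,0,0],
    [0,0,0],
    [0,0,0],
    [0,0,0],
    [0,0,0]
  ],
  "dp": [
    [0,-0.005,0],
    [0,-0.015,0],
    [0,-0.02,-0.005],
    [0,-0.02,-0.04],
    [0,-0.02,-0.09],
    [0,-0.02,-0.14],
    [0,0.02,-0.175],
    [0,0.06,-0.175],
    [0,0.1,-0.175],
    [0,0.11,-0.175],
    [0,0.11,-0.175]
  ],
  "claw": [0,0,0,0,0,0,0,0,0,0,0]
}}

```text
time: 18.82
position: [0.5261, -0.1686, 0.2216]
eef_rot: [-180.0, 0.0, 1.7]
force: [0.5, -0.3, -0.6]
gripper_width: 0.0005
```

```bash
python3 st.py 0,.11,-.175,0; python3 - <<'E'
from fit import *
ci=manip.camera_info('wrist');im,D=manip.grab_frame('wrist');save('w10.png',im);P=cloud(ci,D)
c=(.5246,-.1269)
r=np.hypot(P[...,0]-c[0],P[...,1]-c[1])
q=P[(r<.024)&(P[...,2]>.022)&(P[...,2]<.036)];print('disc top',len(q),np.percentile(q[:,2],[5,50,95]))
A=np.c_[q[:,:2]-c,np.ones(len(q))];s=np.linalg.lstsq(A,q[:,2],rcond=None)[0];print('plane',s)
q=P[(r<.02)&(P[...,2]>.064)&(P[...,2]<.075)];print('bar top',len(q),np.median(q,0),cv2.minAreaRect((q[:,:2]*1000).astype(np.float32)))
m=(P[...,2]>.0615)&(P[...,2]<.068)&(abs(P[...,0]-.522)<.02)&(abs(P[...,1]+.065)<.025);k=P[m];a=cv2.minAreaRect((k[:,:2]*1000).astype(np.float32));print('knob',len(k),a,np.hypot(a[0][0]-524.6,a[0][1]+126.9))
m=(P[...,2]>.038)&(P[...,2]<.0425)&(r<.03);k=P[m];print('tongue over die',len(k),r[m].min())
im,D=manip.grab_frame('side');save('s10.png',cv2.resize(im[170:270,220:350],None,fx=5,fy=5,interpolation=cv2.INTER_CUBIC))
save('w10c.png',cv2.resize(im,None,fx=1,fy=1))
im,D=manip.grab_frame('scene');save('sc10.png',im)
E
```

```text
18.825 pos [ 0.5261 -0.1686  0.2216] [-1.7997e+02  3.0000e-02  1.6500e+00] F [ 0.5 -0.3 -0.6] T [-0.07  0.06 -0.01] 0.0005 cmd [ 0.5259 -0.1683  0.2213] [180.   -0.    1.7]
disc top 716 [0.03024328 0.03186785 0.0330901 ]
plane [-0.01437671  0.0176951   0.03169897]
bar top 187 [ 0.52502127 -0.1268348   0.06770792] ((525.0855712890625, -127.50236511230469), (23.741474151611328, 11.900728225708008), 49.1133918762207)
knob 136 ((523.2725830078125, -69.80435943603516), (17.024057388305664, 10.727593421936035), 1.6660116910934448) 57.11106904340538
tongue over die 97 0.005134680359270865
```

View pics/w10.png

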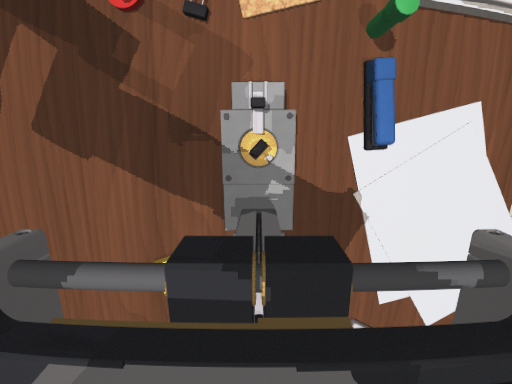

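View pics/s10.png

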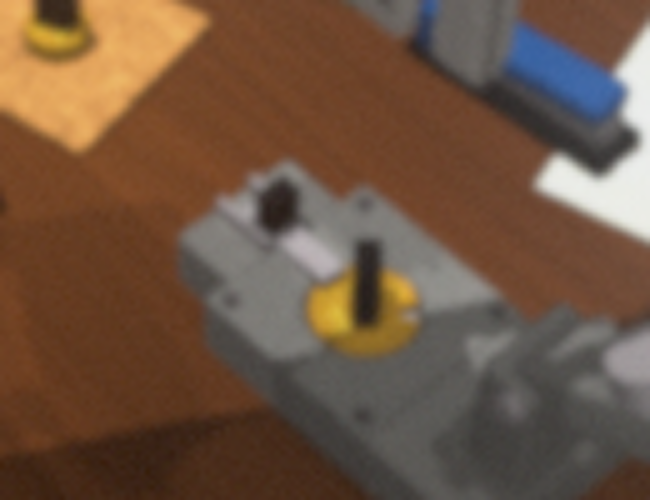

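View pics/sc10.png

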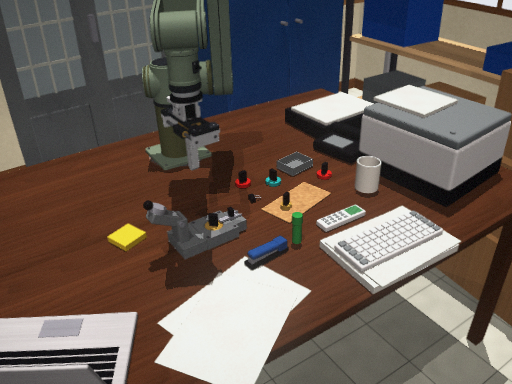

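The knob at wrist (258,101) is 57.1 mm from the seat's centre, which is fully in. The tongue overlaps the rim of the die at (259,149), the disc's top is at 31.9 mm, and the scene view shows the bystanders in place.

```bash
python3 -c "
from bench import manip
print(manip.sign_off())"
```

```text
the job is handed in; nothing more can be done
None
```

The large brass die is fully seated in the embosser and the latch is slid all the way in over its rim. I handed the job in at about 19 s of the 72 s allowed.

- **Fitting:** I lined the notch up with the key using the camera (about −41.5° in world axes). It dropped on the first light lowering, so I didn't need to search for the angle. The load when it touched the floor was about 7 N.
- **Latch:** I let go of the die, then pushed the latch knob with closed fingers. The latch slid with about 3 N and stopped against its stop, where I pushed with at most about 12 N.
- **Last checks:** The die's top is at 31.9 mm against 34 mm for the embosser's face, which is home. The knob is 57.1 mm from the seat's centre, against 57 mm for fully in. The gripper was clear of everything, and in the last pictures the other things look where they were.
- **Small disagreement:** A plane fit to the depth image showed about 0.02 rad of tilt on the die's top. The reading was nearly the same before and after latching; I put it down to depth noise.

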